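Open the sliding-lid domino box, lay out the starting domino and start the timer

TASK

Start a game of dominoes: lift the grip end of the box's sliding lid over the stop lip, slide the lid out until it is clear of its grooves, and lay it flat on the bare glass, grip side up. Then take the domino out of the box and lay it flat, face up, in the middle of the square cork mat, and after that push the timer's button all the way down and let it go. Set things down rather than drop them, and leave the tumbler, the saucer and the spoon undisturbed.

Things in the scene. Friction and masses are not known exactly. Their poses are not given: they have to be found in the camera images.
- box: black wooden domino box, fixed on the table, 184 mm long (x from -95 to +89 mm), 124 mm wide (y); origin on the table, z up. The lid pulls out towards box +x. Inner floor 12 mm above the table; hollow 100 mm wide, x from -85 to +79. Ledges along both long sides, tops 40 mm high, carry the lid. Rear wall 57 mm high; side edges 46 mm high ahead of x = -15, 57 mm behind it
- box_rail (a point): front end (box x = -15 mm, y = 0, 52 mm up) of the grooves: two rails along the long sides, box x from -85 to -15, reach 12 mm inwards over the ledges, undersides 52 mm and tops 57 mm above the table. The 6 mm lid has 6 mm of height to spare under them and can tip up to 0.085 rad with its rear edge down. Ahead of this point nothing covers the lid
- box_lip (a point): middle of the top of the stop lip: the box's end wall at box +x, 10 mm thick (box x from 79 to 89), its top 48 mm above the table, 8 mm above the ledges, so the lid's end sits 8 mm deep behind it and lifting the lid level (6 mm at most) does not clear it
- lid: loose brown wooden sliding lid, 160 mm (x) by 112 mm (y) by 6 mm, about 0.16 kg; origin in the centre of its underside, z up. Starts shut on the ledges, underside 40 mm up, its x along box +x, front end (+x) 2 mm from the lip. Tip its front up 8 to 13 mm, rear edge staying down, and draw it out along its own tipped plane; free of the rails after 70 mm
- lid_grip (a point): centre of the lid's grip, a wooden bar 44 mm long along lid x, 18 mm wide (y), 28 mm high, standing on top of the lid near its front end; this point lies 52 mm ahead of the lid's origin and 20 mm above its underside; bar from 6 to 34 mm above the underside
- lid_front (a point): middle of the lower front edge of the lid (lid +x end), 80 mm from its origin
- lid_rear (a point): middle of the lower rear edge of the lid (lid -x end), 80 mm from its origin
- domino: large white domino, 76 mm (x) by 38 mm (y) by 18 mm thick, about 0.07 kg, black dots on its upper face; origin in the centre of its underside, z up. Lies face up on the box's inner floor, roughly across the box, hidden under the lid at the start. The white tiles on the far edge of the table are fixed and not meant
- mat: square cork mat, 110 by 110 by 4 mm, fixed on the glass; origin in the centre of its underside
- button (a joint): push button of the timer, in m: 0 is up, 0.008 is all the way down; pressed straight down against a spring (5 N at the bottom), it comes back up when let go
- button_top (a point): middle of the top of the round button, 32 mm in diameter, which stands 12 mm out of a 48 mm wide dark collar in the middle of the top of the timer, 79 mm above the table
- timer: chrome block-shaped timer, 60 mm (x) by 100 mm (y) by 55 mm high, fixed on the table, round white dials on two sides, push button on top; origin in the centre of its underside
- tumbler: empty glass tumbler, 72 mm wide, 100 mm high, origin in the centre of its underside; leave alone
- saucer: white ceramic saucer, 120 mm wide, 18 mm high, origin in the centre of its underside; leave alone
- spoon: steel spoon, 150 mm long, lying on the glass; leave alone
Mind the look-alikes: they are no part of the job. Several things look just like the mat: the one meant starts farthest to the robot's left. Several things have the shape of the lid; the one meant has the colours described above.

How it is judged (in metres and radians):
On the way, in this order (a step that is already met when the one before it is completed fails the run):
1. the lid's front end has been lifted over the stop lip and drawn out past it, its rear end still in the grooves (x of lid_front in the frame of box above 0.094 m and z of lid_front in the frame of box above 0.046 m and x of lid_rear in the frame of box below -0.018 m and z of lid_rear in the frame of box below 0.052 m).
2. the lid's rear end has been slid out of the grooves (x of lid_rear in the frame of box above -0.013 m).
3. the lid lies flat on the glass, let go, with the domino still in the box (height (world z) of lid below 0.0035 m and angle between lid's own z axis and vertical below 0.05 rad and contact force between lid and mat below 0.02 N and contact force between the fingers and lid below 0.05 N and linear speed of lid below 0.02 m/s and horizontal distance between domino and box below 0.08 m), for 0.2 s.
4. the domino lies flat, face up, in the middle of the mat, let go (horizontal distance between domino and mat below 0.03 m and angle between domino's own z axis and vertical below 0.08 rad and z of domino in the frame of mat between 0.001 and 0.008 m and contact force between the fingers and domino below 0.05 N and linear speed of domino below 0.02 m/s), for 0.2 s.
5. the timer's button is pushed down (value of joint button above 0.006 m), for 0.05 s.
At the end, for the whole second after the job is handed in: the lid lies on the glass, flat within 0.05 rad, its underside under 3.5 mm high, not touching the mat; the domino lies face up on the mat, flat within 0.08 rad, its centre within 30 mm of the mat's centre; both are released and at rest (under 0.02 m/s); the button has come back up (under 2 mm) (all of step 4 and height (world z) of lid below 0.0035 m and angle between lid's own z axis and vertical below 0.05 rad and contact force between lid and mat below 0.02 N and contact force between the fingers and lid below 0.05 N and linear speed of lid below 0.02 m/s and value of joint button below 0.002 m).
It fails at once if the lid is dropped or flung (faster than 0.7 m/s with no finger on it) (linear speed of lid above 0.7 m/s and contact force between the fingers and lid below 0.05 N).
It fails at once if the domino is dropped or flung (faster than 0.7 m/s with no finger on it) (linear speed of domino above 0.7 m/s and contact force between the fingers and domino below 0.05 N).
It fails at once if the tumbler is disturbed (moved more than 20 mm or tipped) (distance of tumbler from where it was at the start of the episode above 0.02 m or angle between tumbler's own z axis and vertical above 0.3 rad).
It fails at once if the saucer is disturbed (moved more than 20 mm) (distance of saucer from where it was at the start of the episode above 0.02 m).
It fails at once if the spoon is disturbed (moved more than 20 mm) (distance of spoon from where it was at the start of the episode above 0.02 m).
It also fails if it takes over 62 s, if anything falls off the work surface, if the arm or the gripper's body presses on something with over 40 N, if the wrist force passes 120 N, or if a joint passes its speed limit or range.

ROBOT

A 6-joint arm with a two-finger parallel gripper is mounted at the origin on the work surface. World frame = base frame: x ahead of the robot, y to its left, z up, the work surface at z = 0. Lengths are in mm, angles in rad, forces in N, time in s.
With the tool pointing down it reaches from about 225 to 725 mm from the base axis. Payload 3.1 kg.
Tool frame: the origin (TCP) lies between the finger pads; the fingertips stand 19 mm ahead of it and the grasp point (between the pads) is the TCP (tip_reach is the distance from the TCP to the fingertips, in mm); x points along the fingers, z is the direction in which the jaws open and shut, and the axes are right-handed (so a half turn about x gives the same grasp; the last joint's range is limited). The gripper opens to 85 mm and grips with 20 to 120 N. Pads are 22 mm wide; open, the fingers measure 114 mm over their backs; the gripper's body (76 mm by 85 mm) begins 54 mm behind the grasp point. The pads swing forward as they close: fully open they stand 13 mm farther back than shut.
Start: joints at [1.059, 0.048, 0.099, 1.622, 0, 1.443], TCP at [196.591, 486.795, 250.312] pointing down, gripper open.
Joint ranges: [-2.91, 2.91], [-0.99, 1.94], [-1.21, 1.42], [-2.12, 2.29], [-1.49, 1.47], [-3.14, 3.14]. Speed limits (rad/s): [2.79, 2.79, 3.14, 3.14, 3.14, 3.14].

INTERFACE

Orientations are given as [roll, pitch, yaw] about the fixed x, y, z axes, in that order (R = Rz(yaw) Ry(pitch) Rx(roll)).
In Python, from workcell import observe, read_camera, hand_in, tip_reach gives the robot as it stands. The module is installed in compiled form; this text tells all that it offers.
- The arm moves only by the tool step_arm, never from a script. Its argument "motion" is a list of rows, each a list of 3 entries, a list of its own where there are three numbers: the shift along the tool's x, y, z in mm, then the turn about the tool's x in rad, then the gripper command: -1 is shut, 1 is fully open, values between are in proportion. In form: [[[x, y, z], turn, gripper], ...]. A call has 1 to 10 rows; each row shifts and turns the pose as measured when the row begins, along the tool's axes as they then stand; what a row does not reach is not made up. A row lasts 1/10 s, in which the tool goes at most 50 mm and 8.59 degrees, less where a joint would pass 70% of its speed; a pose out of reach is approached as far as the arm can. A call with a gripper value outside its range is refused whole. The fingers move at their own pace and stop on an object; "force" is the grip in N (left out, the last holds). Time passes only in rows, so rows that do not move let the fingers close. It gives the time, the measured TCP pose, the force and the opening at its end, in the units of the state.
- observe(): the state, without advancing time (a new reading comes with each control period).
- read_camera(name): name is "side" or "top" or "wrist"; returns a dict with "pixels" (384x512x3 uint8, red, green, blue), "z_map" (384x512 float32, mm along the optical axis (not along the pixel's ray), 0 where there is no reading), "intrinsics" (3x3 intrinsics, pixels), "rvec" (rotation vector, rad) and "tvec" (3), from world to camera coordinates, as OpenCV has them; the wrist camera has in their place "tool_from_camera" (4x4, takes a point from camera to tool coordinates, whose origin is the TCP and whose axes are the tool frame's). Camera axes: x right, y down, z forward; pixel columns grow to the right and rows downward; lengths in mm; the calibration is good to about 2 mm. A picture is of the moment at which its call begins: read the wrist's pose just before it.
- hand_in(): hands the job in, once; it reports no verdict.
The state is a dict: "t": time; "joint_pos": joint angles; "qvel": joint speeds; "effort": joint torques, N m; "tool_pos": TCP position; "tcp_rot": TCP orientation; "ft_force": force on the tool from outside, world axes, zero at the start; "torque": the same for the moment, N m; "grip_width": finger opening in mm.
Only numpy, scipy, OpenCV 4.12 (cv2) and the standard library are available. Lean on these libraries where they do the work, as an engineer would, in place of code of your own. Each camera call takes 0.05 s, during which the arm holds its last target.

## Working session

There is one attempt and no reset: what is moved stays moved. The work goes in short steps, Python scripts to look and compute and a tool call to move; the robot and the scene stay as the last step left them, time stands still between calls to the robot, and variables do not carry over. Pictures are saved under pics/ and viewed, and the job is handed in when it is done.

Besides the shell and the picture viewer there is one more tool, called after "Request:" as name(argument=value, ...) on one line, values as JSON. step_arm: Moves the arm, as the interface text tells. Its arguments: {"type":"object","properties":{"motion":{"type":"array"},"force":{"type":"number"}},"required":["motion"]}

```bash
mkdir -p pics; cat > h.py <<'E'
import numpy as np, cv2, json
from workcell import observe, read_camera, hand_in, tip_reach
from scipy.spatial.transform import Rotation as R
def snap(n,f):
    s=observe(); c=read_camera(n)
    cv2.imwrite(f'pics/{f}.png',c['pixels'][:,:,::-1])
    if n=='wrist':
        T=np.eye(4);T[:3,:3]=R.from_euler('xyz',s['tcp_rot']).as_matrix();T[:3,3]=s['tool_pos']
        W=T@np.array(c['tool_from_camera'])
    else:
        W=np.eye(4);r=cv2.Rodrigues(np.array(c['rvec'],float))[0];W[:3,:3]=r.T;W[:3,3]=-r.T@np.array(c['tvec']).ravel()
    z=c['z_map'];K=np.array(c['intrinsics']);v,u=np.mgrid[:384,:512]
    P=np.stack([(u-K[0,2])*z/K[0,0],(v-K[1,2])*z/K[1,1],z],-1)@W[:3,:3].T+W[:3,3]
    P[z==0]=np.nan
    np.savez(f'{f}.npz',P=P,K=K,W=W,img=c['pixels'],z=z)
    return s,c['pixels'],P,K,W
E
python3 - <<'E'
from h import *
print(observe(),tip_reach)
for n in('side','top','wrist'):
    s,i,P,K,W=snap(n,n+'0'); print(n,K.tolist(),W.round(3).tolist())
E
```

```text
{'t': 0.0, 'joint_pos': array([1.05918936e+00, 4.87321442e-02, 9.75582525e-02, 1.62199117e+00,
       6.35143259e-06, 1.44298698e+00]), 'qvel': array([ 0.00083893,  0.00041758, -0.00128734, -0.00100466,  0.00070808,
        0.00053863]), 'effort': array([ 7.98871060e-04, -3.38782132e+01,  3.20014715e+01,  2.02705467e-02,
       -1.40922401e-05, -2.99175554e-05]), 'tool_pos': array([196.31350947, 486.2936284 , 249.10693915]), 'tcp_rot': array([ 3.01110195,  1.56842759, -2.08508466]), 'ft_force': array([-0.09595444,  0.5986876 , -0.16150649]), 'torque': array([-0.01905955, -0.05162838, -0.01721135]), 'grip_width': 84.99107693260186} 19.0
side [[381.7508392324, 0.0, 248.99581458633938], [0.0, 381.7508392324, 190.65465354149194], [0.0, 0.0, 1.0]] [[0.9, -0.277, 0.337, 200.193], [-0.436, -0.549, 0.713, -841.913], [-0.012, -0.788, -0.615, 749.465], [0.0, 0.0, 0.0, 1.0]]
top [[351.3656319778379, 0.0, 252.4373401614001], [0.0, 351.3656319778379, 195.12799562741984], [0.0, 0.0, 1.0]] [[0.028, -0.994, 0.106, 449.987], [-1.0, -0.028, -0.0, -76.739], [0.003, -0.105, -0.994, 1159.693], [0.0, 0.0, 0.0, 1.0]]
wrist [[266.42782185399625, 0.0, 256.09112053032567], [0.0, 266.42782185399625, 189.90800378438843], [0.0, 0.0, 1.0]] [[0.375, 0.886, 0.271, 126.484], [0.927, -0.358, -0.112, 513.984], [-0.002, 0.293, -0.956, 372.72], [0.0, 0.0, 0.0, 1.0]]
```

View pics/top0.png

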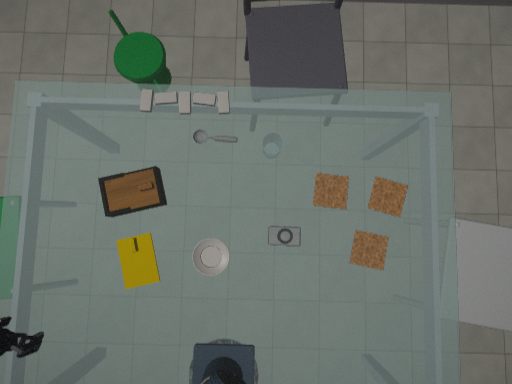

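View pics/side0.png

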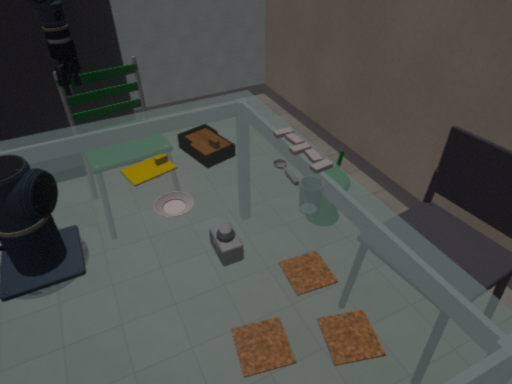

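View pics/wrist0.png

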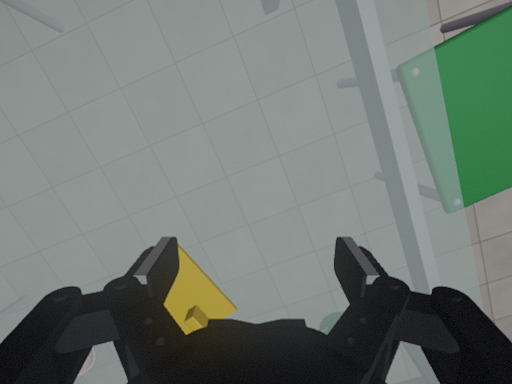

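Top view: the brown lid sits in the black box at (133,191), with its grip at (148,187). The yellow lid look-alike is at (138,260). There are three cork mats, at (331,191), (388,197) and (369,250). The robot's left is image left, so the mat meant is (331,191). The timer is at (284,236), the saucer at (210,257), the tumbler at (272,146) and the spoon at (215,137).

```bash
python3 - <<'E'
from h import *
d=np.load('top0.npz');P=d['P'];img=d['img'].astype(int)
for n,(u,v) in dict(grip=(148,187),lid=(125,192),mat=(331,191),mat2=(388,197),mat3=(369,250),timer=(284,236),timeredge=(272,240),saucer=(210,257),yellow=(138,270),tumbler=(272,146),spoon=(200,137),glass=(240,190),tile=(184,102)).items(): print(n,P[v,u].round(1))
def rect(m,name,zr):
    m=m&(P[...,2]>zr[0])&(P[...,2]<zr[1])
    n,l,st,c=cv2.connectedComponentsWithStats(m.astype(np.uint8))
    for k in range(1,n):
        if st[k,4]>30:
            q=P[l==k]; r=cv2.minAreaRect(q[:,:2].astype(np.float32)); print(name,c[k].round(),st[k,4],'c',np.round(r[0],1),'size',np.round(r[1],1),'ang',round(r[2],2),'zmed',np.median(q[:,2]).round(1))
r,g,b=img[...,0],img[...,1],img[...,2]
hs=cv2.cvtColor(d['img'],cv2.COLOR_RGB2HSV)
box=np.zeros((384,512),bool);box[160:222,92:172]=1
rect(box&(P[...,2]>30),'box',(30,70))
rect(box&(hs[...,1]>90)&(r>50),'lid',(36,60))
rect(box&(P[...,2]>62),'grip',(62,90))
rect((hs[...,1]>110)&(r>120)&(b<100),'orange',(-5,15))
t=np.zeros((384,512),bool);t[220:252,262:306]=1
rect(t,'timer',(45,62));rect(t,'button',(68,90))
big=cv2.resize(d['img'][150:270,80:240],None,fx=5,fy=5,interpolation=cv2.INTER_CUBIC);cv2.imwrite('pics/crop0.png',big[:,:,::-1])
E
```

```text
grip [581.9 249.7  70.5]
lid [566.3 327.5  50.8]
mat [ 593.5 -336.5    5.5]
mat2 [ 579.2 -526.4    2. ]
mat3 [ 403.5 -462.3    1.4]
timer [ 441.8 -177.1   76.2]
timeredge [ 428.2 -141.9   54.5]
saucer [367.2  54.6   8.4]
yellow [319.2 285.6   5.1]
tumbler [ 739.6 -137.9    6.9]
spoon [765.1 105.3   1.1]
glass [589.5 -35.   -4.2]
tile [879.9 162.   16.2]
box [130. 192.] 2298 c [570.7 309.5] size [125.2 185.3] ang 14.71 zmed 46.3
lid [131. 191.] 1634 c [571.6 311.3] size [115.2 163.7] ang 14.55 zmed 45.9
grip [145. 186.] 90 c [583.3 258.5] size [18.2 42.9] ang 14.63 zmed 73.3
orange [331. 191.] 754 c [ 595.  -335.8] size [108.3 105. ] ang 84.91 zmed 3.6
orange [387. 196.] 726 c [ 581.7 -524. ] size [109.2 105.6] ang 75.69 zmed 3.7
orange [369. 249.] 743 c [ 404.9 -460.8] size [107.4 105.1] ang 79.91 zmed 3.4
orange [138. 262.] 1610 c [349.9 289.6] size [160.5 113.8] ang 13.97 zmed 5.5
timer [284. 236.] 428 c [ 441.7 -181.1] size [62.5 97.9] ang 1.31 zmed 54.0
button [285. 236.] 106 c [ 439.5 -180.4] size [35.9 35.5] ang 69.31 zmed 78.0
```

View pics/crop0.png

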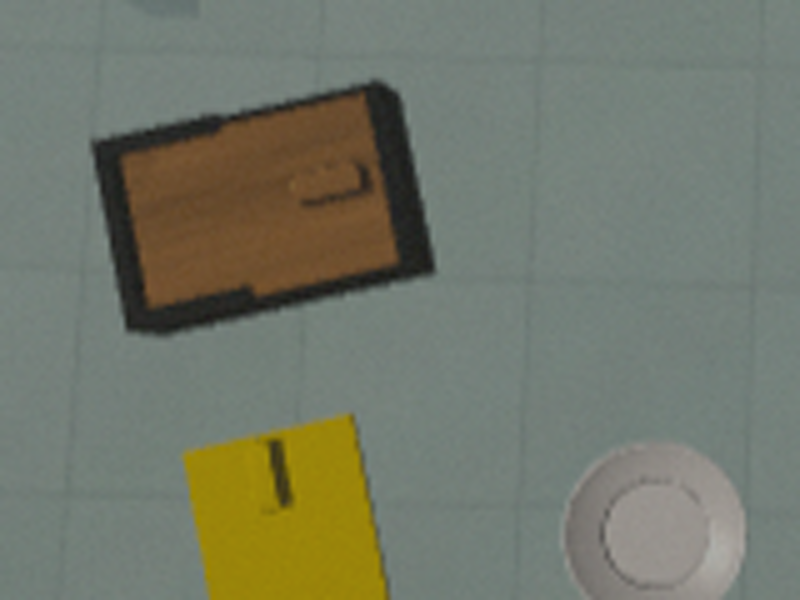

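```bash
cat >> h.py <<'E'
def plan(target,zhead=None):
    s=observe();M=R.from_euler('xyz',s['tcp_rot']).as_matrix()
    d=M.T@(np.array(target)-s['tool_pos'])
    print('t',round(s['t'],2),'pos',s['tool_pos'].round(1),'w',round(s['grip_width'],1),'q',s['joint_pos'].round(2),'F',s['ft_force'].round(1))
    print('axes x',M[:,0].round(3),'y',M[:,1].round(3),'z',M[:,2].round(3))
    print('tool shift',d.round(1))
    if zhead is not None:
        h=np.array([np.cos(zhead),np.sin(zhead),0]);
        a=np.arctan2(-h@M[:,1]*1,h@M[:,2]);a=(a+np.pi/2)%np.pi-np.pi/2
        print('turn',round(a,3))
E
python3 -c "
from h import *
plan((583.5,259,180),np.radians(14.65))"
```

```text
t 0.15 pos [196.4 486.4 249.4] w 85.3 q [ 1.06  0.05  0.1   1.62 -0.    1.44] F [-0.6 -0.6  1. ]
axes x [-0.001 -0.002 -1.   ] y [-0.927  0.374  0.   ] z [ 0.374  0.927 -0.002]
tool shift [  69.4 -444.1  -65.8]
turn 0.931
```

Request:
step_arm(motion=[[[0,0,0],0.14,0],[[0,0,0],0.14,0],[[0,0,0],0.14,0],[[0,0,0],0.14,0],[[0,0,0],0.14,0],[[0,0,0],0.14,0],[[0,0,0],0.09,0]], force=30)

```text
t: 0.85
tool_pos: [195.5, 484.8, 245.5]
tcp_rot: [-2.302, 1.561, -2.083]
ft_force: [0.1, 0.1, 0.4]
grip_width: 42.5
```

```bash
python3 -c "
from h import *
plan((583.5,259,180),np.radians(14.65))"
```

```text
t 0.85 pos [195.5 484.8 245.5] w 42.5 q [1.06 0.05 0.09 1.62 0.   2.41] F [0.1 0.1 0.4]
axes x [-0.005 -0.008 -1.   ] y [-0.217  0.976 -0.007] z [ 0.976  0.217 -0.006]
tool shift [  65.5 -304.3  330.1]
turn -0.037
```

Request:
step_arm(motion=[[[2,-30,33],-0.037,0],[[2,-30,33],0,0],[[2,-30,33],0,0],[[2,-30,33],0,0],[[2,-30,33],0,0],[[2,-30,33],0,0],[[2,-30,33],0,0],[[2,-30,33],0,0],[[0,-30,33],0,0],[[0,-20,20],0,0]])

```text
t: 1.85
tool_pos: [583.9, 279.0, 222.1]
tcp_rot: [-2.745, 1.556, -2.479]
ft_force: [-0.1, -0.4, 0.5]
grip_width: 42.6
```

```bash
python3 -c "
from h import *
plan((583.5,259,180),np.radians(14.65))
snap('wrist','w1')"
```

```text
t 1.85 pos [583.9 279.  222.1] w 42.6 q [ 0.34  0.39  0.44  1.64 -0.    1.65] F [-0.1 -0.4  0.5]
axes x [-0.012 -0.009 -1.   ] y [-0.264  0.965 -0.006] z [ 0.965  0.264 -0.014]
tool shift [ 42.3 -19.   -5.1]
turn 0.011
```

View pics/w1.png

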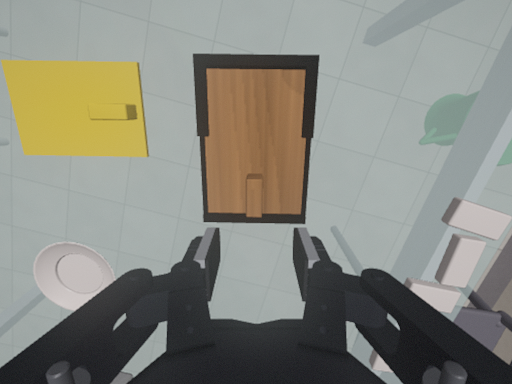

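```bash
python3 - <<'E'
from h import *
d=np.load('w1.npz');P=d['P']
m=np.zeros((384,512),bool);m[50:225,190:322]=1
def rect(m,n):
    q=P[m]; q=q[np.isfinite(q[:,0])]; r=cv2.minAreaRect(q[:,:2].astype(np.float32)); print(n,len(q),np.round(r[0],1),np.round(r[1],1),round(r[2],2),np.median(q[:,2]).round(1))
rect(m&(P[...,2]>30)&(P[...,2]<66),'box')
rect(m&(P[...,2]>68)&(P[...,2]<80),'grip')
hs=cv2.cvtColor(d['img'],cv2.COLOR_RGB2HSV)
rect(m&(hs[...,2]>70)&(P[...,2]>38)&(P[...,2]<60),'lid')
E
```

```text
box 18505 [571.1 309.3] [124.3 184.6] 14.55 46.0
grip 659 [583.8 259.6] [17.7 43.4] 15.33 73.6
lid 13862 [571.1 309.3] [124.3 184.6] 14.55 45.8
```

Request:
step_arm(motion=[[[40,-19,-4],0.012,0],[[40,0,0],0,0],[[40,0,0],0,0],[[10,0,0],0,0]])

```text
t: 2.3
tool_pos: [591.3, 252.8, 88.4]
tcp_rot: [-2.275, 1.56, -2.029]
ft_force: [-1.2, -0.4, -1.0]
grip_width: 42.8
```

```bash
python3 -c "
from h import *
plan((583.8,259.5,69.5),np.radians(14.55))"
```

```text
t 2.3 pos [591.3 252.8  88.4] w 42.8 q [ 0.3   0.39  0.17  1.36 -0.01  1.63] F [-1.2 -0.4 -1. ]
axes x [-0.005 -0.01  -1.   ] y [-0.243  0.97  -0.008] z [ 0.97   0.243 -0.007]
tool shift [18.8  8.5 -5.6]
turn -0.008
```

Request:
step_arm(motion=[[[6,7,-5],-0.008,0],[[5,1,0],0,0],[[4,0,0],0,0]])

```text
t: 2.6
tool_pos: [583.1, 259.4, 72.0]
tcp_rot: [-2.45, 1.557, -2.196]
ft_force: [-0.0, 0.3, 0.0]
grip_width: 42.7
```

```bash
python3 -c "
from h import *
plan((583.8,259.5,69.5),np.radians(14.55))"
```

```text
t 2.6 pos [583.1 259.4  72. ] w 42.7 q [ 0.32  0.38  0.14  1.33 -0.01  1.63] F [-0.   0.3  0. ]
axes x [-0.008 -0.011 -1.   ] y [-0.251  0.968 -0.009] z [ 0.968  0.251 -0.01 ]
tool shift [ 2.5 -0.   0.8]
turn 0.0
```

Good alignment. Close, compensating for slight sag.

Request:
step_arm(motion=[[[1.5,0,1],0,-0.3],[[0,0,0],0,-0.8],[[0,0,0],0,-1],[[0,0,0],0,-1]], force=30)

```text
t: 3.0
tool_pos: [586.3, 260.3, 73.5]
tcp_rot: [-2.112, 1.56, -1.858]
ft_force: [-0.8, -0.0, -2.8]
grip_width: 17.3
```

```bash
python3 -c "
from h import *
plan((583.8,259.5,78),np.radians(14.55))"
```

```text
t 3.0 pos [586.3 260.3  73.5] w 17.3 q [ 0.32  0.39  0.14  1.33 -0.01  1.63] F [-0.8 -0.  -2.8]
axes x [-0.003 -0.01  -1.   ] y [-0.251  0.968 -0.009] z [ 0.968  0.251 -0.005]
tool shift [-4.5 -0.2 -2.6]
turn 0.0
```

```bash
python3 - <<'E'
from h import *
s,i,P,K,W=snap('wrist','w2'); print(s['tool_pos'],s['ft_force'])
snap('side','s2')
i=cv2.imread('pics/s2.png')[100:190,140:270];cv2.imwrite('pics/s2c.png',cv2.resize(i,None,fx=6,fy=6))
E
```

```text
[586.28626754 260.28671189  73.5051171 ] [-0.76952788 -0.04212832 -2.79129524]
```

View pics/w2.png

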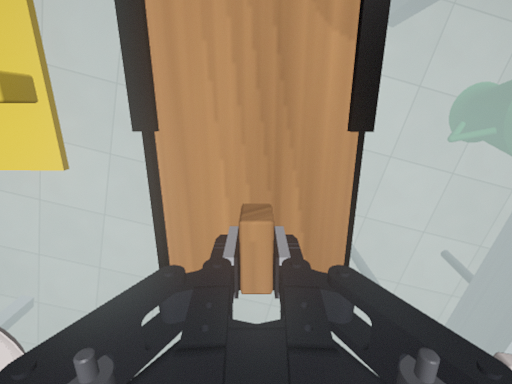

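View pics/s2c.png

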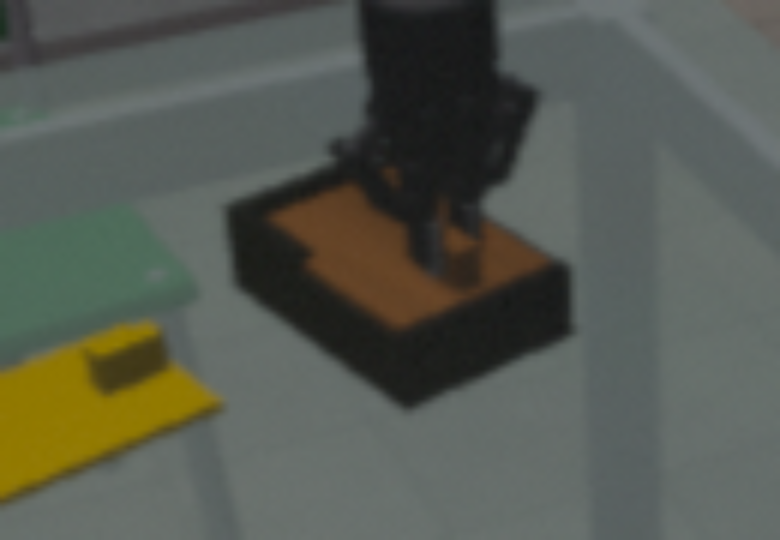

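```bash
cat >> h.py <<'E'
B0=np.array([571.86,306.4]);bh=np.radians(-75.45);BX=np.array([np.cos(bh),np.sin(bh)]);BY=np.array([-BX[1],BX[0]])
def lidfit(f):
    d=np.load(f+'.npz');P=d['P'];hs=cv2.cvtColor(d['img'],cv2.COLOR_RGB2HSV)
    q=P[...,:2]-B0;x=q@BX;y=q@BY;z=P[...,2]
    m=(hs[...,0]<20)&(hs[...,1]>110)&(hs[...,2]>60)&(np.abs(y)<52)&(x<20+80)&(z<75)&((np.abs(y)>14))&(z>30)
    X,Y,Z=x[m],y[m],z[m]
    for _ in range(3):
        A=np.c_[X,Y,np.ones(len(X))];c=np.linalg.lstsq(A,Z,rcond=None)[0];r=np.abs(Z-A@c)<3;X,Y,Z=X[r],Y[r],Z[r]
    print(f,'n',len(X),'x range',X.min().round(1),X.max().round(1),'tilt',-0+c[0].round(4),c[1].round(4),'underside at x=-83:',(c[2]-83*c[0]-6).round(1),'x=79:',(c[2]+79*c[0]-6).round(1))
E
python3 - <<'E'
from h import *
lidfit('w1');lidfit('w2')
E
```

```text
w1 n 9623 x range -83.0 77.2 tilt -0.0004 0.0003 underside at x=-83: 39.8 x=79: 39.7
w2 n 35019 x range -76.3 76.0 tilt 0.0014 -0.0017 underside at x=-83: 41.0 x=79: 41.2
```

Request:
step_arm(motion=[[[-3,0,0],0,-1],[[-3,0,0],0,-1],[[0,0,0],0,-1]])

```text
t: 3.4
tool_pos: [585.6, 260.0, 78.6]
tcp_rot: [-2.249, 1.559, -1.995]
ft_force: [-0.1, 0.6, -3.7]
grip_width: 17.5
```

```bash
python3 -c "
from h import *
plan((583.8,259.5,81),np.radians(14.55))
snap('wrist','w3');lidfit('w3')"
```

```text
t 3.4 pos [585.6 260.   78.6] w 17.5 q [ 0.32  0.38  0.15  1.34 -0.01  1.63] F [-0.1  0.6 -3.7]
axes x [-0.005 -0.011 -1.   ] y [-0.251  0.968 -0.009] z [ 0.968  0.251 -0.008]
tool shift [-2.3 -0.  -1.9]
turn 0.0
w3 n 34281 x range -76.3 76.3 tilt 0.0081 -0.0027 underside at x=-83: 45.2 x=79: 46.5
```

Request:
step_arm(motion=[[[-2,0,0],0,-1],[[-2,0,0],0,-1],[[-0.5,0,0],0,-1]], force=20)

```text
t: 3.75
tool_pos: [585.1, 260.3, 80.9]
tcp_rot: [-2.382, 1.558, -2.128]
ft_force: [1.1, 0.6, -6.1]
grip_width: 17.1
```

```bash
python3 -c "
from h import *
plan((583.8,259.5,81),np.radians(14.55))
snap('wrist','w4');lidfit('w4')"
```

```text
t 3.75 pos [585.1 260.3  80.9] w 17.1 q [ 0.32  0.38  0.15  1.35 -0.01  1.63] F [ 1.1  0.6 -6.1]
axes x [-0.007 -0.011 -1.   ] y [-0.251  0.968 -0.009] z [ 0.968  0.251 -0.009]
tool shift [-0.1 -0.4 -1.4]
turn -0.0
w4 n 33906 x range -78.1 75.2 tilt 0.0396 -0.0017 underside at x=-83: 43.2 x=79: 49.7
```

Request:
step_arm(motion=[[[-1.5,0,0],0,-1],[[-1,0,0],0,-1]])

```text
t: 4.0
tool_pos: [584.8, 260.6, 82.8]
tcp_rot: [-2.474, 1.558, -2.22]
ft_force: [0.4, 2.4, -7.1]
grip_width: 17.0
```

```bash
python3 -c "
from h import *
plan((585+24.8*.70,260.3-96.8*.70,82+4.2),np.radians(14.55))
snap('wrist','w5');lidfit('w5')"
```

```text
t 4.0 pos [584.8 260.6  82.8] w 17.0 q [ 0.32  0.38  0.16  1.35 -0.01  1.63] F [ 0.4  2.4 -7.1]
axes x [-0.008 -0.01  -1.   ] y [-0.251  0.968 -0.008] z [ 0.968  0.251 -0.01 ]
tool shift [ -2.9 -70.3  -0.1]
turn -0.0
w5 n 33602 x range -79.6 74.7 tilt 0.0654 -0.0016 underside at x=-83: 41.6 x=79: 52.2
```

Request:
step_arm(motion=[[[-0.5,-6,0],0,-1],[[-0.5,-8,0],0,-1],[[-0.5,-8,0],0,-1],[[-0.5,-6,0],0,-1]])

```text
t: 4.45
tool_pos: [590.4, 232.9, 84.7]
tcp_rot: [-2.727, 1.556, -2.471]
ft_force: [-0.6, 1.7, -5.1]
grip_width: 17.5
```

```bash
python3 -c "
from h import *
plan((585+24.8*.70,260.3-96.8*.70,82+4.2),np.radians(14.55))
snap('wrist','w6');lidfit('w6')"
```

```text
t 4.45 pos [590.4 232.9  84.7] w 17.5 q [ 0.27  0.37  0.14  1.36 -0.01  1.59] F [-0.6  1.7 -5.1]
axes x [-0.011 -0.009 -1.   ] y [-0.253  0.967 -0.006] z [ 0.967  0.253 -0.013]
tool shift [ -1.2 -42.    1.3]
turn 0.002
w6 n 33629 x range -51.7 100.0 tilt 0.0698 -0.0051 underside at x=-83: 41.0 x=79: 52.3
```

Request:
step_arm(motion=[[[-0.6,-8,0],0,-1],[[-0.6,-9,0],0,-1],[[-0.6,-9,0],0,-1],[[-0.6,-8,0],0,-1]])

```text
t: 4.9
tool_pos: [600.5, 195.2, 89.0]
tcp_rot: [-2.502, 1.555, -2.248]
ft_force: [-0.5, -0.2, -1.2]
grip_width: 17.4
```

```bash
python3 -c "
from h import *
plan((585+24.8*.70,260.3-96.8*.70,82+4.2),np.radians(14.55))
snap('wrist','w7');lidfit('w7')"
```

```text
t 4.9 pos [600.5 195.2  89. ] w 17.4 q [ 0.21  0.36  0.14  1.36 -0.01  1.53] F [-0.5 -0.2 -1.2]
axes x [-0.01  -0.012 -1.   ] y [-0.252  0.968 -0.009] z [ 0.968  0.252 -0.012]
tool shift [ 2.8 -3.   1.1]
turn 0.001
w7 n 28850 x range -12.5 100.0 tilt 0.0691 -0.0078 underside at x=-83: 42.7 x=79: 53.9
```

Request:
step_arm(motion=[[[-0.5,-8,0],0,-1],[[-0.5,-8,0],0,-1],[[0,-3,0],0,-1]], force=40)

```text
t: 5.25
tool_pos: [608.4, 172.9, 93.6]
tcp_rot: [-2.083, 1.557, -1.831]
ft_force: [-0.3, -0.0, -1.0]
grip_width: 17.1
```

```bash
python3 -c "
from h import *
plan((573,30,120),np.radians(14.55))
snap('wrist','w8');lidfit('w8')"
```

```text
t 5.25 pos [608.4 172.9  93.6] w 17.1 q [ 0.18  0.35  0.14  1.36 -0.01  1.5 ] F [-0.3 -0.  -1. ]
axes x [-0.004 -0.013 -1.   ] y [-0.25   0.968 -0.012] z [ 0.968  0.249 -0.007]
tool shift [ -24.3 -129.8  -70.1]
turn -0.002
w8 n 23889 x range 11.0 100.0 tilt 0.0752 -0.0023 underside at x=-83: 44.2 x=79: 56.4
```

View pics/w8.png

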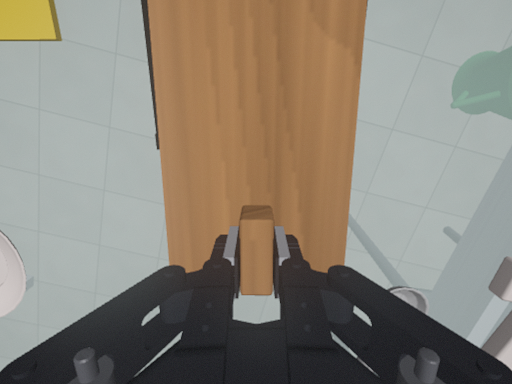

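Request:
step_arm(motion=[[[-12,-5,0],0,-1],[[-12,-15,-5],0,-1],[[-2,-20,-10],0,-1],[[0,-20,-12],0,-1],[[0,-20,-12],0,-1],[[0,-20,-12],0,-1],[[0,-15,-10],0,-1],[[0,-8,-5],0,-1]])

```text
t: 6.1
tool_pos: [577.1, 29.0, 133.3]
tcp_rot: [-1.384, 1.553, -1.129]
ft_force: [0.7, 0.2, -1.7]
grip_width: 17.3
```

```bash
python3 -c "
from h import *
plan((573,30,80),np.radians(14.55))
snap('side','s9');snap('wrist','w9')"
```

```text
t 6.1 pos [577.1  29.  133.3] w 17.3 q [-0.06  0.18  0.01  1.39 -0.02  1.26] F [ 0.7  0.2 -1.7]
axes x [ 0.008 -0.016 -1.   ] y [-0.252  0.967 -0.018] z [0.968 0.252 0.003]
tool shift [53.2  3.  -3.9]
turn 0.001
```

View pics/s9.png

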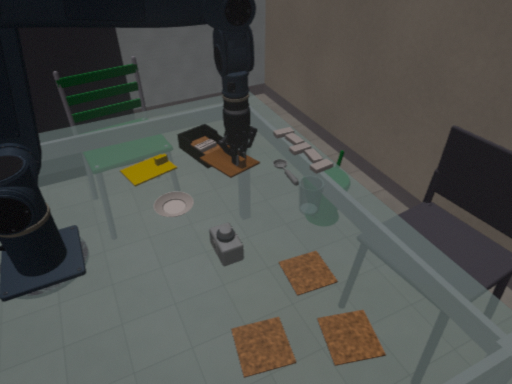

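View pics/w9.png

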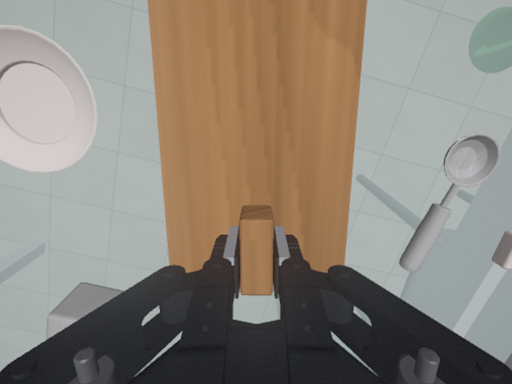

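Request:
step_arm(motion=[[[20,1,-2],0,-1],[[22,1,-2],0,-1],[[18,0,0],0,-1],[[10,0,0],0,-1],[[6,0,0],0,-1]])

```text
t: 6.7
tool_pos: [578.0, 32.1, 59.6]
tcp_rot: [-0.895, 1.549, -0.638]
ft_force: [-0.2, -0.7, -1.9]
grip_width: 16.9
```

```bash
python3 -c "
from h import *
plan((573,30,35),np.radians(14.55))"
```

```text
t 6.7 pos [578.   32.1  59.6] w 16.9 q [-0.05  0.21 -0.1   1.24 -0.01  1.26] F [-0.2 -0.7 -1.9]
axes x [ 0.018 -0.013 -1.   ] y [-0.255  0.967 -0.017] z [0.967 0.255 0.014]
tool shift [24.6 -0.3 -5.7]
turn 0.004
```

Request:
step_arm(motion=[[[8,0,0],0,-1],[[6,0,0],0,-1],[[3,0,0],0,-1],[[2,0,0],0,-1]], force=25)

```text
t: 7.1
tool_pos: [579.9, 32.8, 41.3]
tcp_rot: [-0.814, 1.547, -0.555]
ft_force: [-0.7, -1.2, 2.7]
grip_width: 17.0
```

```bash
python3 -c "
from h import *
plan((573,30,34),np.radians(14.55));
snap('wrist','w10');lidfit('w10')
snap('side','s10')
i=cv2.imread('pics/s10.png')[120:210,160:290];cv2.imwrite('pics/s10c.png',cv2.resize(i,None,fx=6,fy=6))"
```

```text
t 7.1 pos [579.9  32.8  41.3] w 17.0 q [-0.05  0.23 -0.12  1.2  -0.01  1.26] F [-0.7 -1.2  2.7]
axes x [ 0.02  -0.013 -1.   ] y [-0.256  0.966 -0.017] z [0.966 0.257 0.017]
tool shift [ 7.2 -0.8 -7.5]
turn 0.005Traceback (most recent call last):
  File "<string>", line 4, in <module>
    snap('wrist','w10');lidfit('w10')
                        ~~~~~~^^^^^^^
  File "h.py", line 35, in lidfit
    print(f,'n',len(X),'x range',X.min().round(1),X.max().round(1),'tilt',-0+c[0].round(4),c[1].round(4),'underside at x=-83:',(c[2]-83*c[0]-6).round(1),'x=79:',(c[2]+79*c[0]-6).round(1))
                                 ~~~~~^^
    return umr_minimum(a, axis, None, out, keepdims, initial, where)
ValueError: zero-size array to reduction operation minimum which has no identity
```

Request:
step_arm(motion=[[[2,0,0],0,-1],[[2,0,0],0,-1],[[2,0,0],0,-1],[[1,0,0],0,-1]], force=20)

```text
t: 7.55
tool_pos: [581.1, 32.2, 36.7]
tcp_rot: [-0.772, 1.544, -0.512]
ft_force: [-1.3, -0.9, 3.0]
grip_width: 17.2
```

```bash
sed -i 's/(x<20+80)/(x<300)/; s/(z>30)/(z>-5)/' h.py; python3 -c "
from h import *
plan((573,30,34),np.radians(14.55));
snap('wrist','w11')
d=np.load('w11.npz');P=d['P'];hs=cv2.cvtColor(d['img'],cv2.COLOR_RGB2HSV)
q=P[...,:2]-B0;x=q@BX;y=q@BY;z=P[...,2]
m=(hs[...,0]<20)&(hs[...,1]>110)&(abs(y)<48)&(z<22)&(z>-10)&(abs(y)>13)&(x>100)&(x<300)
print(m.sum(),x[m].min(),x[m].max());c=np.linalg.lstsq(np.c_[x[m],y[m],np.ones(m.sum())],z[m],rcond=None)[0];print(c,c[2]+np.array([135,290])*c[0]-6)
"
```

```text
t 7.55 pos [581.1  32.2  36.7] w 17.2 q [-0.05  0.23 -0.13  1.19 -0.01  1.26] F [-1.3 -0.9  3. ]
axes x [ 0.023 -0.013 -1.   ] y [-0.257  0.966 -0.019] z [0.966 0.257 0.019]
tool shift [ 2.6  0.  -8.4]
turn 0.006
15834 142.40683958634997 295.35400451905895
[0.03003707 0.00973692 2.7101514 ] [0.7651559  5.42090181]
```

Request:
step_arm(motion=[[[2,0,0],0,-1],[[2,0,0],0,-1],[[1,0,0],0,-1]])

```text
t: 7.9
tool_pos: [581.8, 31.5, 32.4]
tcp_rot: [-0.793, 1.542, -0.533]
ft_force: [-3.5, -0.8, 8.5]
grip_width: 16.9
```

```bash
cat >> h.py <<'E'
def lid2(f):
    d=np.load(f+'.npz');P=d['P'];hs=cv2.cvtColor(d['img'],cv2.COLOR_RGB2HSV)
    q=P[...,:2]-B0;x=q@BX;y=q@BY;z=P[...,2]
    m=(hs[...,0]<20)&(hs[...,1]>110)&(abs(y)<48)&(z<22)&(z>-10)&(abs(y)>13)&(x>100)&(x<300)
    c=np.linalg.lstsq(np.c_[x[m],y[m],np.ones(m.sum())],z[m],rcond=None)[0];print(m.sum(),x[m].min(),x[m].max(),c.round(4),c[2]+np.array([135,290])*c[0]-6)
E
python3 -c "
from h import *
plan((573,30,34),np.radians(14.55));
snap('wrist','w12');lid2('w12')
"
```

```text
t 7.9 pos [581.8  31.5  32.4] w 16.9 q [-0.05  0.23 -0.13  1.18 -0.01  1.26] F [-3.5 -0.8  8.5]
axes x [ 0.024 -0.014 -1.   ] y [-0.257  0.966 -0.02 ] z [0.966 0.257 0.02 ]
tool shift [-1.8  0.8 -8.8]
turn 0.006
15979 144.54436063088988 296.96284004856324 [-1.0000e-04  1.4000e-03  6.0818e+00] [0.06414285 0.04388079]
```

Flat on the glass (tilt under 0.002 rad). Release slowly and rise.

Request:
step_arm(motion=[[[-0.5,0,0],0,-0.4],[[0,0,0],0,0],[[0,0,0],0,0],[[-8,0,0],0,0],[[-25,0,0],0,0],[[-40,0,0],0,0],[[-40,0,0],0,0],[[-40,0,0],0,0]])

```text
t: 8.75
tool_pos: [572.5, 34.9, 180.4]
tcp_rot: [-1.302, 1.557, -1.044]
ft_force: [1.6, 0.4, 0.2]
grip_width: 42.5
```

```bash
python3 - <<'E'
from h import *
plan((573,30,34),np.radians(14.55));
snap('top','t13');
i=cv2.imread('pics/t13.png')[100:280,80:320];cv2.imwrite('pics/t13c.png',cv2.resize(i,None,fx=3.3,fy=3.3,interpolation=cv2.INTER_CUBIC))
d=np.load('t13.npz');P=d['P'];hs=cv2.cvtColor(d['img'],cv2.COLOR_RGB2HSV)
q=P[...,:2]-B0;x=q@BX;y=q@BY
m=(hs[...,1]<60)&(hs[...,2]>110)&(abs(y)<50)&(x>-85)&(x<79)&(P[...,2]<45)&(P[...,2]>20)
r=cv2.minAreaRect(P[m][:,:2].astype(np.float32));print(m.sum(),r,np.median(P[m][:,2]))
E
```

```text
t 8.75 pos [572.5  34.9 180.4] w 42.5 q [-0.05  0.16  0.08  1.48 -0.01  1.26] F [1.6 0.4 0.2]
axes x [ 0.007 -0.012 -1.   ] y [-0.256  0.967 -0.013] z [0.967 0.256 0.004]
tool shift [146.5  -2.9  -1.3]
turn 0.004
234 ((570.3544921875, 316.3611145019531), (74.42318725585938, 35.34354782104492), 17.786039352416992) 29.53130227599445
```

View pics/t13c.png

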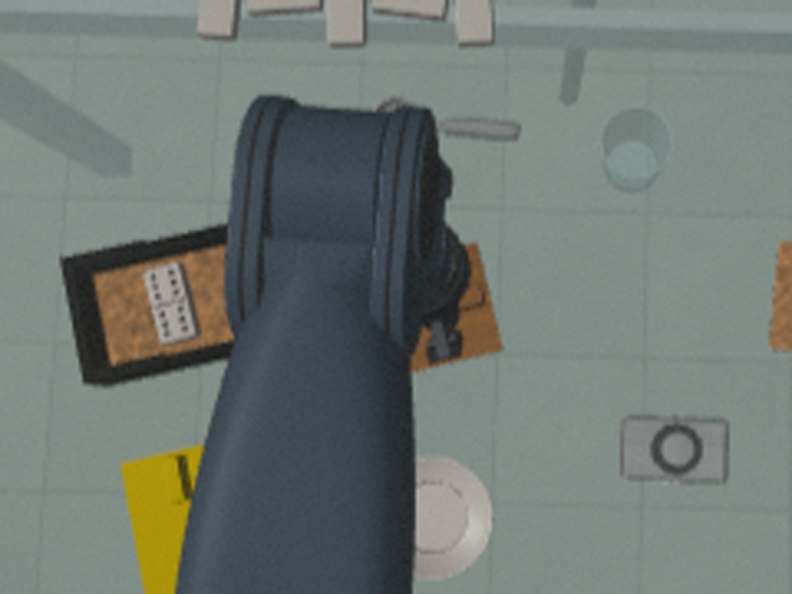

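```bash
python3 -c "
from h import *
plan((570.4,316.4,180),np.radians(107.8))"
```

```text
t 8.8 pos [576.4  34.8 189.6] w 42.7 q [-0.05  0.16  0.1   1.49 -0.01  1.26] F [ 2.4 -0.4  5.7]
axes x [ 0.021 -0.013 -1.   ] y [-0.255  0.967 -0.017] z [0.967 0.256 0.017]
tool shift [  6.  273.9  66. ]
turn 1.519
```

Request:
step_arm(motion=[[[0,36,8],0,0.4],[[0,40,9],0,0.4],[[0,40,9],0,0.4],[[0,40,9],0,0.4],[[0,40,9],0,0.4],[[0,30,9],0,0.4],[[0,15,5],0,0.4]])

```text
t: 9.5
tool_pos: [577.4, 289.0, 196.3]
tcp_rot: [-0.515, 1.529, -0.265]
ft_force: [0.5, -0.6, 0.5]
grip_width: 59.9
```

Request:
step_arm(motion=[[[0,0,0],-0.147,0.4],[[0,0,0],-0.147,0.4],[[0,0,0],-0.147,0.4],[[0,0,0],-0.147,0.4],[[0,0,0],-0.147,0.4],[[0,0,0],-0.147,0.4],[[0,0,0],-0.147,0.4],[[0,0,0],-0.147,0.4],[[0,0,0],-0.147,0.4],[[0,0,0],-0.147,0.4]])

```text
t: 10.5
tool_pos: [579.5, 286.0, 196.7]
tcp_rot: [-2.109, 1.527, -0.357]
ft_force: [0.5, 0.8, -0.3]
grip_width: 59.6
```

```bash
python3 - <<'E'
from h import *
plan((570.4,316.4,100),np.radians(107.8));
snap('wrist','w14')
d=np.load('w14.npz');P=d['P'];hs=cv2.cvtColor(d['img'],cv2.COLOR_RGB2HSV)
q=P[...,:2]-B0;x=q@BX;y=q@BY
m=(hs[...,1]<60)&(hs[...,2]>110)&(abs(y)<50)&(x>-85)&(x<79)&(P[...,2]<45)&(P[...,2]>20)
n,l,st,c=cv2.connectedComponentsWithStats(cv2.morphologyEx(m.astype(np.uint8),cv2.MORPH_CLOSE,np.ones((7,7))))
k=1+np.argmax(st[1:,4]);m=(l==k)&np.isfinite(P[...,0])&(P[...,2]>20)
r=cv2.minAreaRect(P[m][:,:2].astype(np.float32));print(m.sum(),r,np.median(P[m][:,2]))
E
```

```text
t 10.5 pos [579.5 286.  196.7] w 59.6 q [ 0.37  0.33  0.31  1.52 -0.03  0.19] F [ 0.5  0.8 -0.3]
axes x [ 0.041 -0.015 -0.999] y [-0.983 -0.181 -0.038] z [-0.18   0.983 -0.023]
tool shift [95.7  7.1 33.7]
turn -0.129
2244 ((569.4434204101562, 315.4956359863281), (75.33029174804688, 37.7527961730957), 17.3278751373291) 29.667948821135496
```

View pics/w14.png

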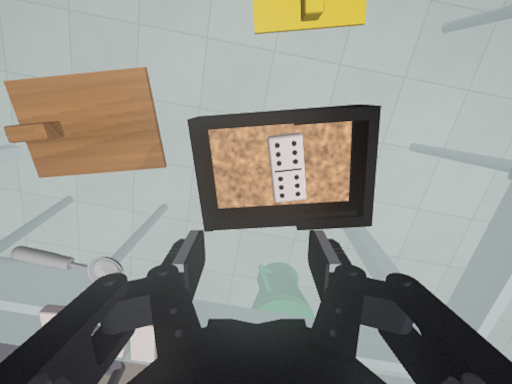

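Request:
step_arm(motion=[[[0,8,20],-0.122,0.4],[[20,0,10],0,0.4],[[30,0,0],0,0.4],[[20,0,0],0,0.4],[[10,0,0],0,0.4]])

```text
t: 11.05
tool_pos: [572.1, 311.0, 118.1]
tcp_rot: [-2.138, 1.519, -0.273]
ft_force: [-0.3, 0.3, 0.4]
grip_width: 59.9
```

```bash
python3 -c "
from h import *
plan((569.8,315.8,33),np.radians(107.4))"
```

```text
t 11.05 pos [572.1 311.  118.1] w 59.9 q [ 0.41  0.35  0.18  1.36 -0.03  0.11] F [-0.3  0.3  0.4]
axes x [ 0.05  -0.014 -0.999] y [-0.956 -0.291 -0.044] z [-0.29   0.957 -0.028]
tool shift [84.8  4.5  7.7]
turn -0.008
```

Request:
step_arm(motion=[[[20,4,4],-0.008,0.4],[[20,0,2],0,0.4],[[18,0,1],0,0.4],[[12,0,0],0,0.4],[[6,0,0],0,0.4]])

```text
t: 11.55
tool_pos: [572.0, 313.4, 40.5]
tcp_rot: [-2.135, 1.517, -0.273]
ft_force: [-0.2, -0.6, -0.4]
grip_width: 59.6
```

```bash
python3 -c "
from h import *
plan((569.8,315.8,33),np.radians(107.4))"
```

```text
t 11.55 pos [572.  313.4  40.5] w 59.6 q [ 0.41  0.39  0.07  1.22 -0.03  0.12] F [-0.2 -0.6 -0.4]
axes x [ 0.052 -0.015 -0.999] y [-0.957 -0.288 -0.046] z [-0.287  0.958 -0.029]
tool shift [7.3 1.7 3.1]
turn -0.011
```

Request:
step_arm(motion=[[[4,2,3],0,0.4],[[2.5,0,0],0,0.2],[[0,0,0],0,-0.3],[[0,0,0],0,-0.6],[[0,0,0],0,-0.6]], force=30)

```text
t: 12.05
tool_pos: [571.1, 316.0, 35.9]
tcp_rot: [-2.095, 1.514, -0.235]
ft_force: [-0.6, 0.4, -0.2]
grip_width: 37.4
```

```bash
python3 -c "
from h import *
plan((569.8,315.8,120),np.radians(107.4))"
```

```text
t 12.05 pos [571.1 316.   35.9] w 37.4 q [ 0.42  0.39  0.06  1.2  -0.03  0.13] F [-0.6  0.4 -0.2]
axes x [ 0.056 -0.013 -0.998] y [-0.957 -0.286 -0.049] z [-0.285  0.958 -0.029]
tool shift [-84.   -2.9  -2.2]
turn -0.013
```

Request:
step_arm(motion=[[[-5,0,0],0,-0.6],[[-15,0,0],0,-0.6],[[-25,0,0],0,-0.6],[[-30,0,0],0,-0.6],[[-25,0,0],0,-0.6],[[-10,0,0],0,-0.6]])

```text
t: 12.65
tool_pos: [563.6, 317.2, 152.4]
tcp_rot: [-2.11, 1.515, -0.25]
ft_force: [0.3, -0.5, -0.3]
grip_width: 37.3
```

```bash
python3 -c "
from h import *
plan((595,-336,140),np.radians(107.4))
snap('wrist','w15')"
```

```text
t 12.65 pos [563.6 317.2 152.4] w 37.3 q [ 0.43  0.32  0.22  1.42 -0.03  0.13] F [ 0.3 -0.5 -0.3]
axes x [ 0.054 -0.014 -0.998] y [-0.957 -0.286 -0.048] z [-0.285  0.958 -0.029]
tool shift [  23.1  157.3 -634.5]
turn -0.013
```

View pics/w15.png

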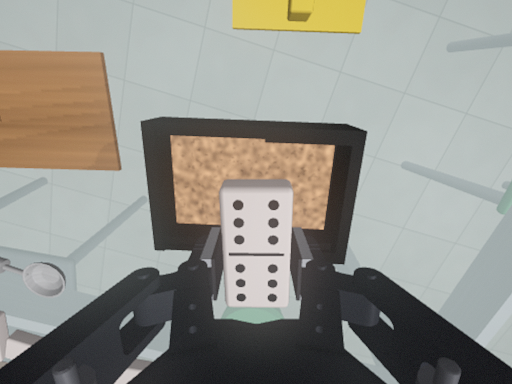

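Request:
step_arm(motion=[[[0,5,-20],0,-0.6],[[0,9,-36],0,-0.6],[[0,10,-40],0,-0.6],[[0,10,-40],0,-0.6],[[0,10,-40],0,-0.6],[[0,10,-40],0,-0.6],[[0,10,-40],0,-0.6],[[0,10,-40],0,-0.6],[[0,10,-40],0,-0.6],[[0,10,-40],0,-0.6]])

```text
t: 13.7
tool_pos: [580.5, -76.6, 153.7]
tcp_rot: [-2.039, 1.518, -0.166]
ft_force: [0.5, -0.6, -0.7]
grip_width: 37.4
```

```bash
python3 -c "
from h import *
plan((595,-336,120),np.radians(107.4))"
```

```text
t 13.7 pos [580.5 -76.6 153.7] w 37.4 q [-0.25  0.15  0.01  1.38  0.   -0.55] F [ 0.5 -0.6 -0.7]
axes x [ 0.052 -0.009 -0.999] y [-0.954 -0.297 -0.047] z [-0.296  0.955 -0.024]
tool shift [  36.7   64.9 -251.1]
turn -0.001
```

Request:
step_arm(motion=[[[4,10,-38],0,-0.6],[[4,10,-38],0,-0.6],[[4,10,-38],0,-0.6],[[4,10,-38],0,-0.6],[[4,9,-35],0,-0.6],[[3,7,-28],0,-0.6],[[3,4,-15],0,-0.6]])

```text
t: 14.4
tool_pos: [588.5, -327.2, 123.1]
tcp_rot: [-2.004, 1.524, -0.137]
ft_force: [-1.0, 0.5, -0.3]
grip_width: 37.4
```

```bash
python3 - <<'E'
from h import *
plan((595,-336,40),np.radians(107.4))
snap('wrist','w16')
d=np.load('w16.npz');P=d['P'];hs=cv2.cvtColor(d['img'],cv2.COLOR_RGB2HSV)
m=(hs[...,0]<22)&(hs[...,1]>110)&(P[...,2]>-6)&(P[...,2]<14)
n,l,st,c=cv2.connectedComponentsWithStats(cv2.morphologyEx(m.astype(np.uint8),cv2.MORPH_CLOSE,np.ones((5,5))))
for k in range(1,n):
    if st[k,4]>500:
        mm=(l==k)&m; r=cv2.minAreaRect(P[mm][:,:2].astype(np.float32));print(c[k],mm.sum(),r,np.median(P[mm][:,2]))
E
```

```text
t 14.4 pos [ 588.5 -327.2  123.1] w 37.4 q [-0.62  0.4   0.25  1.39  0.02 -0.91] F [-1.   0.5 -0.3]
axes x [ 0.046 -0.006 -0.999] y [-0.956 -0.292 -0.042] z [-0.291  0.956 -0.02 ]
tool shift [83.4 -0.1 -8.7]
turn -0.007
```

View pics/w16.png

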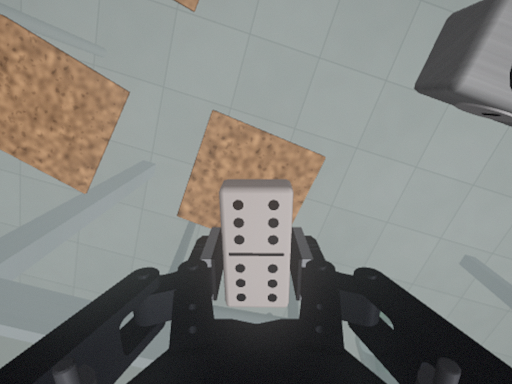

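Request:
step_arm(motion=[[[20,0,-5],0,-0.6],[[22,0,-3],0,-0.6],[[20,0,0],0,-0.6],[[12,0,0],0,-0.6],[[5,0,0],0,-0.6]])

```text
t: 14.95
tool_pos: [594.3, -334.6, 40.2]
tcp_rot: [-1.957, 1.526, -0.091]
ft_force: [0.6, -0.3, -0.4]
grip_width: 37.2
```

```bash
python3 -c "
from h import *
plan((595,-336,28),np.radians(107.4))"
```

```text
t 14.95 pos [ 594.3 -334.6   40.2] w 37.2 q [-0.62  0.46  0.17  1.24  0.02 -0.92] F [ 0.6 -0.3 -0.4]
axes x [ 0.045 -0.004 -0.999] y [-0.956 -0.291 -0.042] z [-0.291  0.957 -0.017]
tool shift [12.2  0.3 -1.4]
turn -0.008
```

Request:
step_arm(motion=[[[5,0,-1],0,-0.6],[[4,0,0],0,-0.6],[[2,0,0],0,-0.6],[[0.5,0,0],0,-0.6]])

```text
t: 15.35
tool_pos: [596.0, -334.2, 29.1]
tcp_rot: [-1.959, 1.525, -0.09]
ft_force: [0.5, -0.4, -0.1]
grip_width: 37.4
```

```bash
python3 -c "
from h import *
plan((595,-336,28),np.radians(107.4))"
```

```text
t 15.35 pos [ 596.  -334.2   29.1] w 37.4 q [-0.62  0.47  0.16  1.22  0.02 -0.92] F [ 0.5 -0.4 -0.1]
axes x [ 0.046 -0.004 -0.999] y [-0.955 -0.293 -0.042] z [-0.293  0.956 -0.017]
tool shift [ 1.1  1.6 -1.4]
turn -0.006
```

Request:
step_arm(motion=[[[1,0,0],0,-0.6],[[1,0,0],0,-0.6],[[0.5,0,0],0,-0.6]], force=20)

```text
t: 15.65
tool_pos: [597.3, -335.1, 28.6]
tcp_rot: [-1.996, 1.522, -0.127]
ft_force: [-0.3, 0.7, -0.6]
grip_width: 37.1
```

```bash
python3 -c "
from h import *
plan((595,-336,28),np.radians(107.4))"
```

```text
t 15.65 pos [ 597.3 -335.1   28.6] w 37.1 q [-0.62  0.47  0.16  1.22  0.02 -0.92] F [-0.3  0.7 -0.6]
axes x [ 0.049 -0.006 -0.999] y [-0.955 -0.293 -0.045] z [-0.293  0.956 -0.02 ]
tool shift [ 0.5  2.5 -0.2]
turn -0.006
```

Request:
step_arm(motion=[[[2,0,0],0,-0.6],[[2,0,0],0,-0.6]])

```text
t: 15.85
tool_pos: [597.8, -335.5, 26.4]
tcp_rot: [-2.011, 1.521, -0.143]
ft_force: [-4.9, 2.7, 8.7]
grip_width: 36.9
```

```bash
python3 -c "
from h import *
plan((595,-336,28),np.radians(107.4))"
```

```text
t 15.85 pos [ 597.8 -335.5   26.4] w 36.9 q [-0.62  0.47  0.16  1.21  0.02 -0.92] F [-4.9  2.7  8.7]
axes x [ 0.05  -0.007 -0.999] y [-0.955 -0.293 -0.045] z [-0.293  0.956 -0.021]
tool shift [-1.7  2.8  0.3]
turn -0.006
```

Contact at 8.7 N. Release and rise.

Request:
step_arm(motion=[[[-0.5,0,0],0,0],[[0,0,0],0,0.3],[[0,0,0],0,0.3],[[-10,0,0],0,0.3],[[-25,0,0],0,0.3],[[-40,0,0],0,0.3],[[-40,0,0],0,0.3],[[-30,0,0],0,0.3]])

```text
t: 16.65
tool_pos: [586.7, -331.9, 169.6]
tcp_rot: [-1.83, 1.533, 0.038]
ft_force: [0.9, -0.5, 0.7]
grip_width: 55.6
```

```bash
python3 - <<'E'
from h import *
plan((439.7,-180.5,140))
snap('wrist','w17')
d=np.load('w17.npz');P=d['P'];hs=cv2.cvtColor(d['img'],cv2.COLOR_RGB2HSV)
q=P[...,:2]-np.array([595,-336])
m=(hs[...,1]<60)&(hs[...,2]>110)&(np.linalg.norm(q,axis=-1)<60)&(P[...,2]>12)&(P[...,2]<40)
r=cv2.minAreaRect(P[m][:,:2].astype(np.float32));A=np.c_[P[m][:,:2],np.ones(m.sum())];print(m.sum(),r,np.median(P[m][:,2]),np.linalg.lstsq(A,P[m][:,2],rcond=None)[0])
mm=(hs[...,0]<22)&(hs[...,1]>110)&(np.abs(q)<80).all(-1)&(P[...,2]<12)
print(cv2.minAreaRect(P[mm][:,:2].astype(np.float32)))
E
```

```text
t 16.65 pos [ 586.7 -331.9  169.6] w 55.6 q [-0.62  0.41  0.36  1.49  0.02 -0.92] F [ 0.9 -0.5  0.7]
axes x [ 0.038  0.001 -0.999] y [-0.955 -0.293 -0.037] z [-0.293  0.956 -0.01 ]
tool shift [ 24.3  97.2 188. ]
2173 ((596.9067993164062, -336.2654724121094), (74.70308685302734, 37.858394622802734), 17.014638900756836) 21.722254064135882 [7.72703951e-03 5.25627221e-03 1.87820499e+01]
((0.0, 0.0), (0.0, 0.0), 0.0)
```

View pics/w17.png

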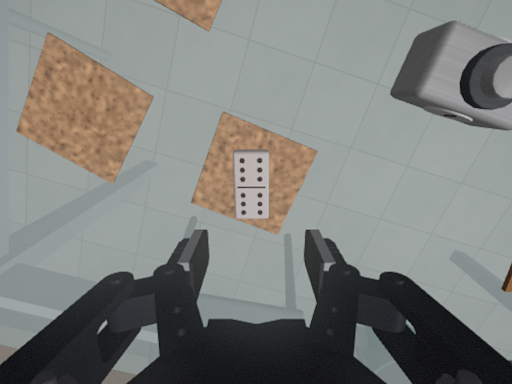

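Request:
step_arm(motion=[[[0,14,27],0,-1],[[0,18,36],0,-1],[[0,18,36],0,-1],[[0,18,36],0,-1],[[5,15,28],0,-1],[[5,9,15],0,-1],[[5,3,5],0,-1]])

```text
t: 17.4
tool_pos: [444.7, -185.3, 160.1]
tcp_rot: [-2.098, 1.508, -0.231]
ft_force: [0.1, -0.5, -0.3]
grip_width: 0.3
```

```bash
python3 -c "
from h import *
plan((439.6,-180.5,100))"
```

```text
t 17.4 pos [ 444.7 -185.3  160.1] w 0.3 q [-0.55 -0.13 -0.26  1.39  0.02 -0.84] F [ 0.1 -0.5 -0.3]
axes x [ 0.061 -0.014 -0.998] y [-0.955 -0.292 -0.054] z [-0.291  0.956 -0.032]
tool shift [59.6  6.7  8. ]
```

Request:
step_arm(motion=[[[15,4,4],0,-1],[[18,2,2],0,-1],[[14,1,1],0,-1],[[6,0,0],0,-1]])

```text
t: 17.8
tool_pos: [441.4, -182.9, 107.7]
tcp_rot: [-2.138, 1.5, -0.271]
ft_force: [-0.8, -0.7, -0.4]
grip_width: -0.2
```

```bash
python3 -c "
from h import *
plan((438.6,-180.5,90))"
```

```text
t 17.8 pos [ 441.4 -182.9  107.7] w -0.2 q [-0.55 -0.13 -0.36  1.27  0.02 -0.84] F [-0.8 -0.7 -0.4]
axes x [ 0.068 -0.019 -0.997] y [-0.954 -0.292 -0.06 ] z [-0.29   0.956 -0.038]
tool shift [17.4  3.   3.8]
```

Request:
step_arm(motion=[[[6,2,2],0,-1],[[5,0,1],0,-1],[[4,0,0],0,-1],[[4,0,0],0,-1]])

```text
t: 18.2
tool_pos: [440.2, -181.9, 89.8]
tcp_rot: [-2.153, 1.5, -0.287]
ft_force: [-9.8, 5.5, 26.1]
grip_width: 0.1
```

```bash
python3 -c "
from h import *
plan((438.6,-180.5,90))"
```

```text
t 18.2 pos [ 440.2 -181.9   89.8] w 0.1 q [-0.54 -0.13 -0.39  1.24  0.02 -0.84] F [-9.8  5.5 26.1]
axes x [ 0.068 -0.02  -0.998] y [-0.955 -0.292 -0.059] z [-0.29   0.956 -0.039]
tool shift [-0.3  1.1  1.8]
```

Request:
step_arm(motion=[[[0,0,0],0,-1],[[-4,0,0],0,-1],[[-10,0,0],0,-1],[[-25,0,0],0,-1],[[-40,0,0],0,-1],[[-40,0,0],0,-1],[[0,0,0],0,-1]])

```text
t: 18.9
tool_pos: [433.4, -180.1, 215.8]
tcp_rot: [-2.159, 1.495, -0.292]
ft_force: [0.5, -0.0, 0.5]
grip_width: 0.2
```

```bash
python3 -c "
from h import *
plan((438.6,-180.5,90))
snap('top','t18');snap('side','s18')"
```

```text
t 18.9 pos [ 433.4 -180.1  215.8] w 0.2 q [-0.55 -0.18 -0.19  1.49  0.02 -0.84] F [ 0.5 -0.   0.5]
axes x [ 0.072 -0.022 -0.997] y [-0.954 -0.292 -0.063] z [-0.29   0.956 -0.042]
tool shift [125.8   3.    3.4]
```

View pics/t18.png

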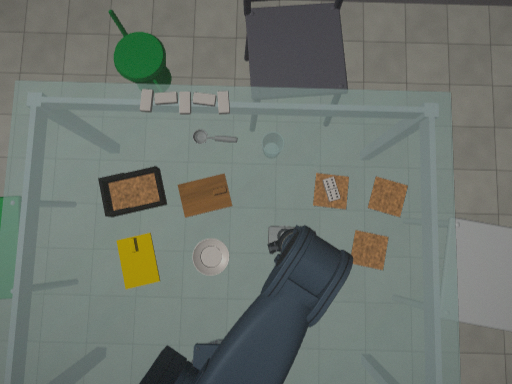

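View pics/s18.png

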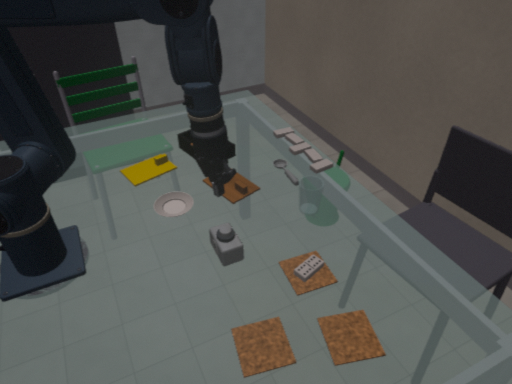

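```bash
python3 - <<'E'
from h import *
d=np.load('t18.npz');e=np.load('top0.npz');lid2('t18')
P=np.load('s18.npz')['P'];P0=np.load('side0.npz')['P']
for Q in(P0,P):
    m=(np.hypot(Q[...,0]-439.6,Q[...,1]+180.5)<12)&(Q[...,2]>60)&(Q[...,2]<95);print('button z',np.median(Q[m][:,2]),np.percentile(Q[m][:,2],95),m.sum())
for n,(a,b,c,f) in dict(tumbler=(130,162,258,286),saucer=(235,280,188,232),spoon=(126,148,188,242)).items():
    print(n,np.abs(d['img'][a:b,c:f].astype(int)-e['img'][a:b,c:f]).mean())
E
```

```text
494 137.82956162246404 294.766176379778 [0.     0.0133 6.2066] [0.21271591 0.21970794]
button z 80.16008852907368 82.03316015566443 56
button z 79.90505071713278 82.04607020460045 53
tumbler 8.10639880952381
saucer 8.826430976430977
spoon 7.986812570145903
```

```bash
python3 -c "
from h import *
print(hand_in())"
```

```text
the job is handed in; nothing more can be done
None
```

The job is done and handed in at about 19 s of the 62 s allowed. `hand_in` gives no verdict, so what follows is from my own measurements.

**What I did:**
- I tipped the lid to about 0.065 rad, drew its front over the lip and slid it out of the grooves. I then laid it flat on the glass, grip side up, and let it go.
- I lifted the domino out of the box and laid it face up on the leftmost cork mat.
- I pressed the timer button with the closed fingers and backed off.

**Last checks:**

| Item | Measured |
|---|---|
| Lid | Underside about 0.2 mm up. It is flat along its length; the coarse top-view fit shows 0.013 rad across it. It is clear of the mat. |
| Domino | About 2 mm from the mat centre, tilt about 0.01 rad, released. |
| Button press | Reached about 26 N (spring is 5 N at the bottom), with the tool at the height for full 8 mm travel. |
| Button afterwards | Back up, 79.9 mm against 80.2 mm at the start. |
| Tumbler, saucer, spoon | In their starting places in the final top and side pictures, judged by eye. |

**What did not go as planned:**
- The lid first rose level in the grip. It tipped only when it met the rails, with about 7 N on the wrist.
- The tool drifted up to about 0.075 rad off vertical over the run, with no visible effect on the placings.
- I also compared the start and end pictures around the tumbler, saucer and spoon. They differ by about 8 grey levels each; I took this for sensor noise but did not test it against empty background.

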